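# Put away the spices, the lemon and the garlic

### The job

Sort the four things standing along the front of the worktop: stand the two spice jars upright in the wooden rack, one in each bay; lay the lemon in the low wooden tray beside the lime that is already there; and put the garlic bulb in the steel bowl. The lime stays in its tray; leave the green cup and the kitchen timer where they are.

Things in the scene. Friction and masses are not known exactly. Their poses are not given: they have to be found in the camera images.
- jar_a (a point): Spice jar, an upright cylinder 41 mm in diameter and 105 mm tall, white with a dark cap and a blue label, about 110 g. The point is its centre, 52 mm above its underside; z is its upright axis. It may go in either bay of the rack.
- jar_b (a point): Spice jar of the same size and shape (41 mm in diameter, 105 mm tall, dark cap) with a pale and red label, about 110 g. The point is its centre, 52 mm above its underside; z is its upright axis. It may go in either bay of the rack.
- lemon (a point): Lemon at the front of the worktop (another one farther left at the back, and the jars, onion and garlic along the wall, are fixed scenery), 78 mm long (along its own x), 55 mm wide (its y), 56 mm tall (its z), about 110 g; it can roll. The point is its centre, 28 mm above the worktop at the start.
- lime (a point): Lime that already lies in the tray, in the half towards the tray's -y (its centre at about y = -50 mm there), 55 mm long (along its own x), 47 mm wide (its y), 48 mm tall (its z), about 56 g; it can roll. The point is its centre, 24 mm above the tray's floor. It stays in the tray.
- garlic (a point): Garlic bulb, pale pink, roughly round, 60 mm (its x) by 57 mm (its y), 58 mm tall to the tip of its stem, widest about 22 mm above its underside, about 40 g. The point is 29 mm above its underside, on its upright axis z.
- spice_rack: Small spice rack of light wood: an open-topped box 72 mm (its x) by 138 mm (its y) and 45 mm tall, split by one divider into two square bays of 60 by 60 mm side by side along its y; bay centres at y = -33 and +33 mm, x = 0. Walls, divider and floor 6 mm thick. Origin at the centre of its underside, z up. It is fixed to the worktop.
- fruit_tray: Low tray of light wood, one open space: 110 mm (its x) by 200 mm (its y) outside and 20 mm tall; walls and floor 6 mm thick. Origin at the centre of its underside, z up. It is fixed to the worktop.
- bowl: Round steel bowl, 140 mm across the rim, 58 mm tall, with a flat bottom about 54 mm across and sloping sides (about 88 mm across at 13 mm height). Origin at the centre of its underside, z up. It is fixed to the worktop. Overhead, a wall cupboard begins at x = 0.59 m (y from -0.26 to 0.33 m), its underside 0.51 m above the worktop.
- cup (a point): Bystander: small green cup with a handle, 65 by 94 mm, 52 mm tall, loose, standing at the left, beyond the things to sort. The point is its centre, 26 mm up. Leave it alone. High over it hangs an open cupboard door with a bar handle (0.51 m above the worktop and up; y above 0.35 m, x above 0.36 m), close to the arm at the start.
- timer (a point): Bystander: wind-up kitchen timer with a red domed top, 62 mm across, 43 mm tall, loose, standing behind the targets. The point is its centre, 21 mm up. Leave it alone.
There are look-alikes about, which are no part of the job. What is shaped like the part that bears garlic but turquoise is not meant.

How it is judged:
By the outcome, as a careful person would: the job done as asked, in the order asked, and still so for the second after the job is handed in, with the robot touching nothing.
It also fails if it takes over 120 s, if anything falls off the work surface, if the arm or the gripper's body presses on something with over 40 N, if the wrist force passes 120 N, or if a joint passes its speed limit or range.

### The arm

A 6-joint arm with a two-finger parallel gripper is mounted at the origin on a cart in front of the work surface, level with it; the furniture and walls round the work are solid. World frame = base frame: x ahead of the robot, y to its left, z up, the work surface at z = 0. Lengths are in m, angles in rad, forces in N, time in s.
With the tool pointing down it reaches from about 0.275 to 0.85 m from the base axis. Payload 5.2 kg.
Tool frame: the origin (TCP) lies midway between the tips of the shut fingers; the grasp point (between the pads) lies 19 mm behind it; z points along the fingers, y is the line along which they close (so a half turn about z gives the same grasp; the last joint's range is limited). The gripper opens to 85 mm and grips with 20 to 120 N. Pads are 22 mm wide; open, the fingers measure 114 mm over their backs; the gripper's body (76 mm by 85 mm) begins 54 mm behind the grasp point. The pads swing forward as they close: fully open they stand 13 mm farther back than shut.
Start: joints at [1, 0.259, 1.535, -0, 1.348, -0.203], TCP at [0.198, 0.513, 0.231] pointing down, gripper open.
Joint ranges: [-3.14, 3.14], [-0.91, 2.08], [0.19, 2.58], [-1.22, 4.36], [0.22, 2.71], [-3.12, 3.12]. Speed limits (rad/s): [2.57, 2.57, 3.14, 3.14, 3.14, 3.14].

### API

Orientations are given as [roll, pitch, yaw] about the fixed x, y, z axes, in that order (R = Rz(yaw) Ry(pitch) Rx(roll)).
In Python, from bench import arm gives the robot as it stands. The module is installed in compiled form; this text tells all that it offers.
- The arm moves only by the tool servo_tool, never from a script. Its argument "series" is a list that holds one entry, the list of rows, each a list of 7 numbers: the shift along the tool's x, y, z each as a share of 0.2 m, from -1 to 1, then the turn, a rotation vector about the tool's x, y, z each as a share of 360 degrees, from -1 to 1, then the closure, from 0 (fully open) to 1 (shut). In form: [[[tx, ty, tz, rx, ry, rz, gripper], ...]]. A call has 1 to 10 rows; each row shifts and turns the commanded pose from where the row before left it, along the tool's axes as they then stand; what a row does not reach is not made up. A row lasts 1/12 s, in which the tool goes at most 41.7 mm and 7.16 degrees, less where a joint would pass 70% of its speed; a pose out of reach is approached as far as the arm can. A call with a number of a shift or a turn outside -1 to 1 is refused whole. A call with a gripper value outside its range is refused whole. The fingers move at their own pace and stop on an object; "force" is the grip in N (left out, the last holds). Time passes only in rows, so rows that do not move let the fingers close. It gives the time, the measured TCP pose, the force, the opening and the grip force at its end, in the units of the state.
- arm.state(): the state, without advancing time (a new reading comes with each control period).
- arm.camera(name): name is "scene" or "side" or "wrist"; returns the picture (480x640x3 uint8, red, green, blue); there is no depth.
- arm.camera_model(name): a dict with "mtx" (3x3 intrinsics, pixels), "T" (4x4, takes a point from camera to world coordinates). Camera axes: x right, y down, z forward; pixel columns grow to the right and rows downward; lengths in m; the calibration is good to about 2 mm. A picture is of the moment at which its call begins: read the wrist's pose just before it. camera_model takes no time and is no camera call; for the wrist camera it gives the pose at the moment of the call.
- arm.hand_in(): hands the job in; it is judged then, once.
The state is a dict: "time": time; "joint_pos": joint angles; "qd": joint speeds; "joint_torque": joint torques, N m; "tcp_pos": TCP position; "ee_rot": TCP orientation; "force": force on the tool from outside, world axes, zero at the start; "ft_torque": the same for the moment, N m; "opening": finger opening in m; "gripper_force": force on a finger pad.
Only numpy, scipy, OpenCV 4.12 (cv2) and the standard library are available. Lean on these libraries where they do the work, as an engineer would, in place of code of your own. Each camera call takes 0.05 s, during which the arm holds its last target. There are 200 camera calls.

## Working session

There is one attempt and no reset: what is moved stays moved. The work goes in short steps, Python scripts to look and compute and a tool call to move; the robot and the scene stay as the last step left them, time stands still between calls to the robot, and variables do not carry over. Pictures are saved under pics/ and viewed, at most 14 in all, crops included, and the job is handed in when it is done.

Besides the shell and the picture viewer there is one more tool, called after "Call:" as name(argument=value, ...), one argument or row to a line, values as JSON. servo_tool: Moves the arm, as the interface text tells. Shift numbers are shares of 0.2 m and turn numbers shares of 360 degrees, none past 1 either way. Its arguments: {"type":"object","properties":{"series":{"type":"array"},"force":{"type":"number"}},"required":["series"]}

```bash
mkdir -p pics
cat > h.py <<'E'
from bench import arm
import cv2, numpy as np
def snap(c,n): 
    im=arm.camera(c); cv2.imwrite(f'pics/{n}.png',im[:,:,::-1]); return im
def ray(c,u,v,z):
    m=arm.camera_model(c); T=np.array(m['T']); d=T[:3,:3]@np.linalg.solve(np.array(m['mtx']),[u,v,1]); o=T[:3,3]
    return (o+d*(z-o[2])/d[2]).round(4)
E
python3 -c "
from h import *
print(arm.state())
for c in ('scene','side','wrist'):
    print(c,np.array(arm.camera_model(c)['T']).round(3).tolist(),arm.camera_model(c)['mtx'][0])
    snap(c,c+'0')
"
```

```text
{'time': 0.0, 'joint_pos': array([ 1.00020667e+00,  2.59391795e-01,  1.53611869e+00,  2.71994024e-05,
        1.34803456e+00, -2.02790276e-01]), 'qd': array([-8.35100997e-05, -3.31286160e-04, -2.41755504e-03,  1.60263547e-03,
        7.60004797e-04, -1.71857538e-03]), 'joint_torque': array([-6.89886019e-04, -4.46037304e+01, -2.90569335e+01, -4.89037611e-04,
        1.20770460e-02, -2.54509689e-05]), 'tcp_pos': array([0.19741802, 0.51275397, 0.23043418]), 'ee_rot': array([-3.13968561e+00, -4.19189261e-04,  2.77378684e+00]), 'force': array([ 0.11772994, -0.25086731,  0.82235735]), 'ft_torque': array([ 0.04285762,  0.03852027, -0.02796263]), 'gripper_force': 0.0, 'opening': 0.0854812203615188}
scene [[0.974, -0.147, 0.172, 0.281], [-0.226, -0.659, 0.717, -0.996], [0.008, -0.737, -0.676, 1.069], [0.0, 0.0, 0.0, 1.0]] [590.51543105   0.         323.87286405]
side [[0.826, -0.197, 0.527, -0.189], [-0.563, -0.302, 0.769, -0.952], [0.008, -0.933, -0.361, 0.537], [0.0, 0.0, 0.0, 1.0]] [546.73679289   0.         318.4363781 ]
wrist [[0.359, 0.892, 0.275, 0.127], [0.933, -0.343, -0.107, 0.541], [-0.001, 0.295, -0.955, 0.372], [0.0, 0.0, 0.0, 1.0]] [380.1725672   0.        320.6585872]
```

View pics/scene0.png

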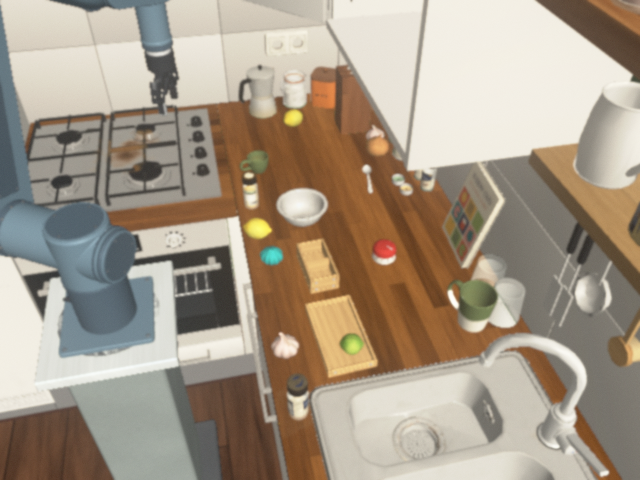

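View pics/side0.png

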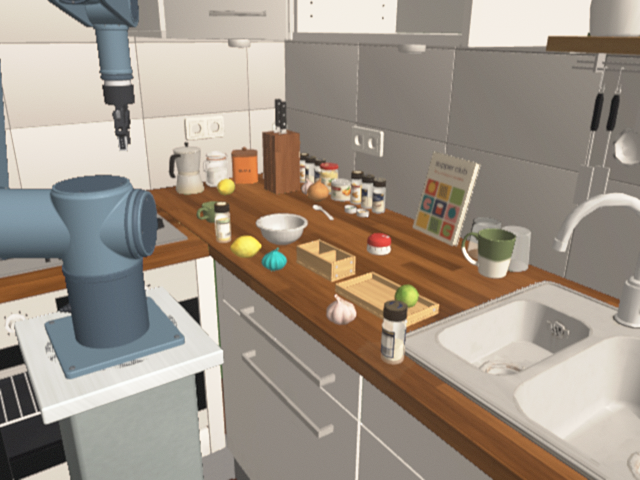

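The scene view shows a jar at (251,190), the lemon at (258,229), turquoise garlic decoy at (272,257), the pink garlic at (285,345), a second jar at (298,397), the bowl at (302,208), the rack at (318,265), the tray at (340,335) and the lime at (351,344). I'll enlarge it for accuracy.

```bash
python3 -c "
import cv2
a=cv2.imread('pics/scene0.png')
b=cv2.resize(a[145:295,225:415],None,fx=4,fy=4,interpolation=2);cv2.imwrite('pics/c1.png',b)
b=cv2.resize(a[285:430,245:415],None,fx=4,fy=4,interpolation=2);cv2.imwrite('pics/c2.png',b)
"
```

```text
(no output)
```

View pics/c1.png

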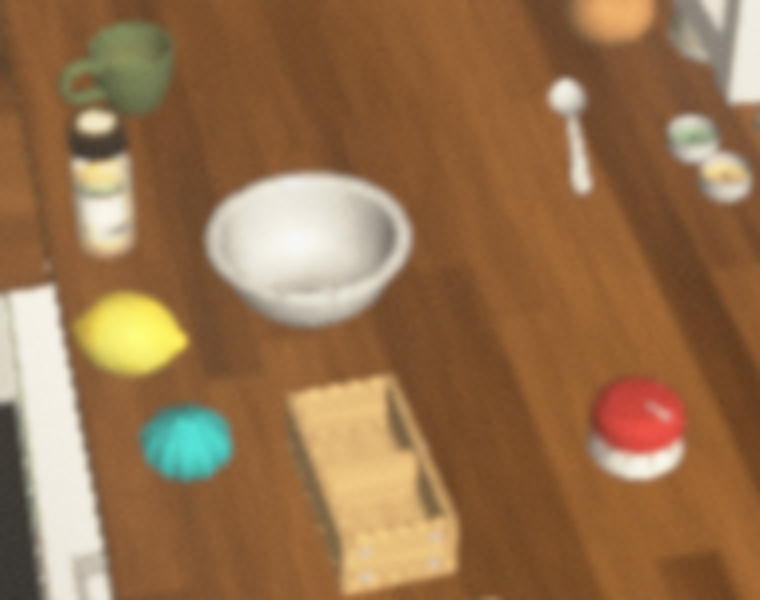

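View pics/c2.png

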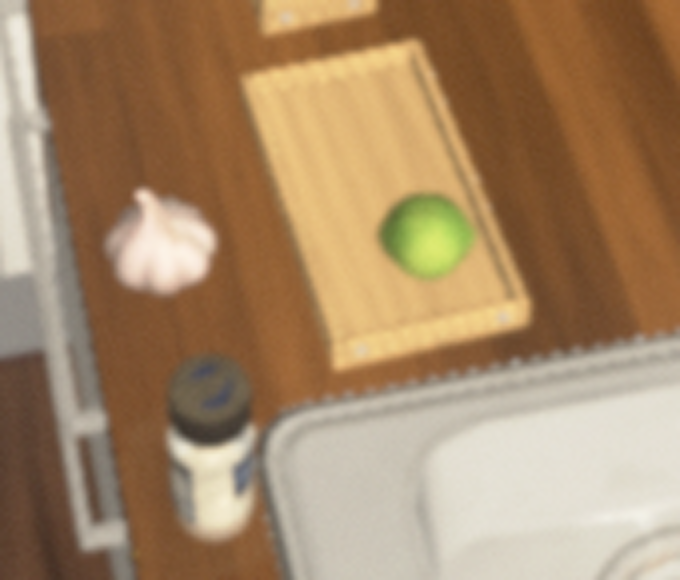

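```bash
python3 -c "
from h import *
A=lambda x,y:(225+x/4,145+y/4)
B=lambda x,y:(245+x/4,285+y/4)
for n,(u,v),z in [('jarL top',A(98,120),.105),('jarL mid',A(102,185),.052),('lemon',A(131,334),.028),('lt1',A(76,332),.028),('lt2',A(187,342),.028),('bowl',A(309,237),.055),
('r1',A(290,398),.045),('r2',A(388,378),.045),('r3',A(456,515),.045),('r4',A(345,538),.045),
('t1',B(245,78),.02),('t2',B(417,42),.02),('t3',B(528,300),.02),('t4',B(335,345),.02),('garlic',B(162,248),.024),('jarR top',B(212,380),.105),('jarR mid',B(212,450),.052),('lime',B(427,235),.03),('timer',A(640,430),.021),('cup',A(130,70),.026),('decoy',A(188,443),.024)]:
  print(n,ray('scene',u,v,z))
"
```

```text
jarL top [0.3878 0.3413 0.105 ]
jarL mid [0.386  0.3373 0.052 ]
lemon [0.3851 0.2024 0.028 ]
lt1 [0.3495 0.2125 0.028 ]
lt2 [0.4203 0.1863 0.028 ]
bowl [0.5157 0.245  0.055 ]
r1 [0.4734 0.0991 0.045 ]
r2 [0.5389 0.104  0.045 ]
r3 [ 0.5515 -0.0257  0.045 ]
r4 [ 0.4816 -0.0299  0.045 ]
t1 [ 0.4578 -0.0837  0.02  ]
t2 [ 0.5642 -0.0782  0.02  ]
t3 [ 0.5745 -0.2734  0.02  ]
t4 [ 0.4659 -0.2787  0.02  ]
garlic [ 0.3874 -0.1985  0.024 ]
jarR top [ 0.3884 -0.3434  0.105 ]
jarR mid [ 0.3864 -0.3477  0.052 ]
lime [ 0.5302 -0.2264  0.03  ]
timer [0.6927 0.0456 0.021 ]
cup [0.4293 0.51   0.026 ]
decoy [0.4056 0.0941 0.024 ]
```

Call:
servo_tool(
  series=[
    [[0,0,0,0,0,0.01915,0],[0,0,0,0,0,0.01915,0],[0,0,0,0,0,0.01915,0],[0,0,0,0,0,0.01915,0],[0,0,0,0,0,0.01915,0],[0,0,0,0,0,0.01915,0],[0,0,0,0,0,0.01915,0],[0,0,0,0,0,0.01915,0],[0,0,0,0,0,0.01915,0],[0,0,0,0,0,0.01915,0]],
  ],
  force=40,
)

```text
time: 0.98
tcp_pos: [0.1976, 0.513, 0.2309]
ee_rot: [-3.141, 0.001, 1.565]
force: [0.2, -0.6, 0.0]
opening: 0.085
gripper_force: 0.0
```

Call:
servo_tool(
  series=[
    [[-0.1,0.11,0,0,0,0,0],[-0.1,0.11,0,0,0,0,0],[-0.1,0.11,0,0,0,0,0],[-0.1,0.11,0,0,0,0,0],[-0.1,0.11,0,0,0,0,0],[-0.1,0.11,0,0,0,0,0],[-0.1,0.11,0,0,0,0,0],[-0.1,0.11,0,0,0,0,0],[-0.06,0.06,0,0,0,0,0],[0,0,0,0,0,0,0]],
  ],
)

```text
time: 1.82
tcp_pos: [0.3881, 0.3388, 0.231]
ee_rot: [3.141, 0.001, 1.567]
force: [0.4, -0.6, -0.3]
opening: 0.0849
gripper_force: 0.0
```

```bash
python3 -c "
from h import *
s=arm.state();print(s['tcp_pos'],s['ee_rot'],arm.camera_model('wrist')['T'][:3,3])
snap('wrist','w1')"
```

```text
[0.38809481 0.33881585 0.23095868] [3.14107071e+00 1.24183853e-03 1.56680823e+00] [0.38824341 0.41525486 0.37218185]
```

View pics/w1.png

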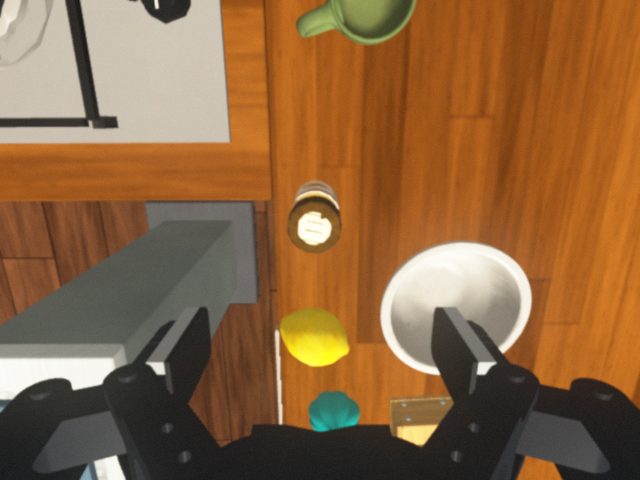

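The wrist view shows the jar's cap at (314,226), the lemon at (315,337) with its axis sloping down to the right, and the bowl rim centred at (456,306).

```bash
python3 -c "
from h import *
for n,u,v,z in [('jar',314,226,.105),('jarbase',317,190,.0),('lemon',315,337,.028),('lt1',283,325,.028),('lt2',348,350,.028),('bowl',456,306,.057)]: print(n,ray('wrist',u,v,z))"
```

```text
jar [0.382  0.3443 0.105 ]
jarbase [0.3833 0.3527 0.    ]
lemon [0.3807 0.2053 0.028 ]
lt1 [0.3482 0.2193 0.028 ]
lt2 [0.4149 0.1898 0.028 ]
bowl [0.5108 0.255  0.057 ]
```

Call:
servo_tool(
  series=[
    [[0.02,-0.02,0.1,0,0,0,0],[0,0,0.15,0,0,0,0],[0,0,0.15,0,0,0,0],[0,0,0.15,0,0,0,0],[0,0,0.12,0,0,0,0],[0,0,0.1,0,0,0,0],[0,0,0.07,0,0,0,0],[0,0,0.02,0,0,0,0],[0,0,0,0,0,0,0],[0,0,0,0,0,0,0]],
  ],
)

```text
time: 2.7
tcp_pos: [0.3815, 0.3459, 0.0598]
ee_rot: [3.141, -0.0, 1.571]
force: [-0.3, 0.2, 0.3]
opening: 0.0855
gripper_force: 0.0
```

Call:
servo_tool(
  series=[
    [[0,0,0,0,0,0,0.3],[0,0,0,0,0,0,0.5],[0,0,0,0,0,0,0.7],[0,0,0,0,0,0,1],[0,0,0,0,0,0,1],[0,0,0,0,0,0,1],[0,0,0,0,0,0,1],[0,0,0,0,0,0,1],[0,0,0,0,0,0,1],[0,0,0,0,0,0,1]],
  ],
)

```text
time: 3.53
tcp_pos: [0.3824, 0.3455, 0.0602]
ee_rot: [3.14, -0.001, 1.57]
force: [-1.0, 0.2, 5.2]
opening: 0.0396
gripper_force: 39.9
```

Call:
servo_tool(
  series=[
    [[0,0,-0.06,0,0,0,1],[0,0,-0.12,0,0,0,1],[0,0,-0.15,0,0,0,1],[0,0,-0.15,0,0,0,1],[-0.1,0.05,-0.12,0,0,0,1],[-0.15,0.07,0,0,0,0,1],[-0.15,0.07,0,0,0,0,1],[-0.15,0.07,0,0,0,0,1],[-0.15,0.07,0,0,0,0,1],[-0.15,0.07,0,0,0,0,1]],
  ],
)

```text
time: 4.37
tcp_pos: [0.4616, 0.1737, 0.1792]
ee_rot: [-3.141, -0.0, 1.571]
force: [0.7, 0.5, -0.7]
opening: 0.0397
gripper_force: 40.5
```

Call:
servo_tool(
  series=[
    [[-0.15,0.07,0,0,0,0,1],[-0.15,0.07,0,0,0,0,1],[-0.15,0.07,0,0,0,0,1],[-0.08,0.025,0,0,0,0,1],[0,0,0,0,0,0,1],[0,0,0,0,0,0,1]],
  ],
)

```text
time: 4.87
tcp_pos: [0.5083, 0.0684, 0.1788]
ee_rot: [-3.14, -0.001, 1.568]
force: [0.1, 0.1, -1.2]
opening: 0.0398
gripper_force: 40.5
```

```bash
python3 -c "
from h import *
s=arm.state();print(s['tcp_pos'],s['ee_rot'],s['opening'])
snap('wrist','w2')"
```

```text
[0.50832472 0.06842338 0.17878972] [-3.14014354e+00 -5.35294305e-04  1.56787406e+00] 0.03979682783178935
```

View pics/w2.png

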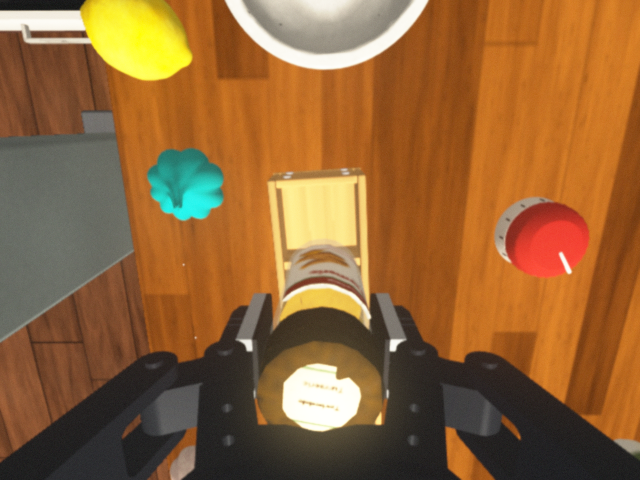

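The wrist view shows the rack's far end rim at (269,182)–(366,175), the divider at about row 256, and the jar hanging upright in the fingers.

```bash
python3 -c "
from h import *
for n,u,v in [('end L',269,183),('end R',366,176),('div L',284,256),('div R',359,252),('side L',277,250),('side R',369,250)]: print(n,ray('wrist',u,v,.045))
s=lambda u,v:ray('wrist',u,v,.055)"
```

```text
end L [0.4706 0.1039 0.045 ]
end R [0.5407 0.1089 0.045 ]
div L [0.4799 0.0478 0.045 ]
div R [0.5374 0.051  0.045 ]
side L [0.4747 0.0527 0.045 ]
side R [0.5449 0.0526 0.045 ]
```

```bash
python3 -c "
import cv2
a=cv2.imread('pics/w2.png')
cv2.imwrite('pics/w2c.png',cv2.resize(a[160:310,250:390],None,fx=4,fy=4,interpolation=2))"
```

```text
(no output)
```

View pics/w2c.png

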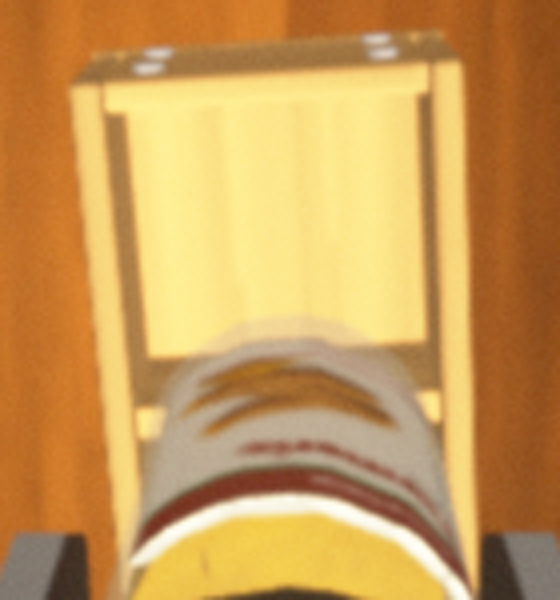

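```bash
python3 -c "
from h import *
for n,u,v in [('end L',268.2,182),('end R',365.5,175.5),('div L',287,265.7),('div R',358,261),('side L',250+108/4,160+420/4),('side R',250+470/4,160+405/4)]: print(n,ray('wrist',u,v,.045))"
```

```text
end L [0.4701 0.1046 0.045 ]
end R [0.5403 0.1092 0.045 ]
div L [0.482  0.0399 0.045 ]
div R [0.5368 0.0437 0.045 ]
side L [0.4743 0.0404 0.045 ]
side R [0.5441 0.0435 0.045 ]
```

Call:
servo_tool(
  series=[
    [[0.03,-0.005,0.04,0,0,0,1],[0,0,0.08,0,0,0,1],[0,0,0.08,0,0,0,1],[0,0,0.08,0,0,0,1],[0,0,0.08,0,0,0,1],[0,0,0.07,0,0,0,1],[0,0,0.06,0,0,0,1],[0,0,0.04,0,0,0,1],[0,0,0.03,0,0,0,1],[0,0,0,0,0,0,1]],
  ],
)

```text
time: 5.75
tcp_pos: [0.5073, 0.0762, 0.0667]
ee_rot: [-3.141, -0.0, 1.572]
force: [0.4, -0.7, -1.9]
opening: 0.0397
gripper_force: 40.4
```

Call:
servo_tool(
  series=[
    [[0,0,0.005,0,0,0,1],[0,0,0,0,0,0,0.4],[0,0,0,0,0,0,0.2],[0,0,0,0,0,0,0],[0,0,0,0,0,0,0],[0,0,0,0,0,0,0],[0,0,-0.08,0,0,0,0],[0,0,-0.15,0,0,0,0],[0,0,-0.15,0,0,0,0],[0,0,-0.15,0,0,0,0]],
  ],
)

```text
time: 6.58
tcp_pos: [0.5072, 0.0751, 0.1734]
ee_rot: [-3.141, -0.0, 1.57]
force: [0.9, -0.3, 0.3]
opening: 0.0853
gripper_force: 0.0
```

Call:
servo_tool(
  series=[
    [[0,0,-0.15,0,0,0,0],[-0.18,-0.05,-0.1,0,0,0,0],[-0.2,-0.05,0,0,0,0,0],[-0.2,-0.05,0,0,0,0,0],[-0.2,-0.05,0,0,0,0,0],[-0.2,-0.05,0,0,0,0,0],[-0.2,-0.05,0,0,0,0,0],[-0.2,-0.05,0,0,0,0,0],[-0.2,-0.05,0,0,0,0,0],[-0.18,-0.05,0,0,0,0,0]],
  ],
)

```text
time: 7.42
tcp_pos: [0.4168, -0.2786, 0.2223]
ee_rot: [3.141, 0.001, 1.57]
force: [1.6, 0.4, -0.5]
opening: 0.0854
gripper_force: 0.0
```

Call:
servo_tool(
  series=[
    [[-0.17,-0.05,0,0,0,0,0],[-0.17,-0.06,0,0,0,0,0],[0,0,0,0,0,0,0],[0,0,0,0,0,0,0]],
  ],
)

```text
time: 7.75
tcp_pos: [0.3947, -0.3459, 0.2217]
ee_rot: [-3.141, -0.0, 1.567]
force: [1.1, 0.4, 0.4]
opening: 0.0853
gripper_force: 0.0
```

```bash
python3 -c "
from h import *
s=arm.state();print(s['tcp_pos'],s['ee_rot'],s['opening'])
a=snap('wrist','w3');b=snap('scene','s3')
cv2.imwrite('pics/m3.png',np.hstack([a[:,:,::-1],cv2.resize(b[220:300,290:350,::-1],(160,213),interpolation=2).repeat(1,0) if 0 else cv2.copyMakeBorder(cv2.resize(b[200:300,260:340,::-1],(160,200),interpolation=2),0,280,0,0,0)]))"
```

```text
[ 0.39472131 -0.345913    0.22166894] [-3.14130473e+00 -4.10939714e-04  1.56664663e+00] 0.08532498335730301
```

View pics/m3.png

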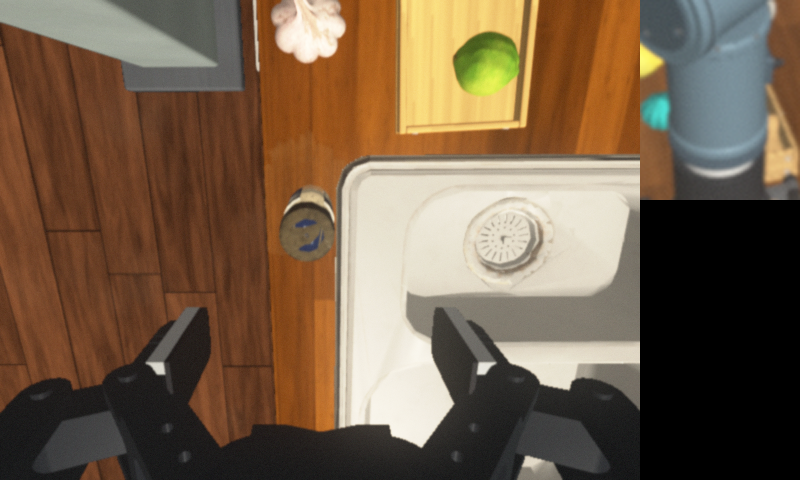

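The wrist view shows the jar's cap at (307,233), the garlic at (309,28), the lime at (486,64) and the tray's near rim at (398,133)–(526,128). The arm hides the rack in the scene view.

```bash
python3 -c "
from h import *
for n,u,v,z in [('jar',307,233,.105),('lime',486,64,.03),('garlic',309,28,.024),('tL',398,133,.02),('tR',526,128,.02)]: print(n,ray('wrist',u,v,z))"
```

```text
jar [ 0.3862 -0.3418  0.105 ]
lime [ 0.5286 -0.2222  0.03  ]
garlic [ 0.3866 -0.1951  0.024 ]
tL [ 0.4631 -0.2758  0.02  ]
tR [ 0.5738 -0.2716  0.02  ]
```

Call:
servo_tool(
  series=[
    [[0.015,-0.04,0.1,0,0,0,0],[0,0,0.15,0,0,0,0],[0,0,0.15,0,0,0,0],[0,0,0.14,0,0,0,0],[0,0,0.11,0,0,0,0],[0,0,0.09,0,0,0,0],[0,0,0.06,0,0,0,0],[0,0,0.015,0,0,0,0],[0,0,0,0,0,0,0],[0,0,0,0,0,0,0]],
  ],
)

```text
time: 8.68
tcp_pos: [0.3885, -0.3407, 0.0597]
ee_rot: [3.141, 0.001, 1.572]
force: [-0.2, 0.0, -0.4]
opening: 0.0851
gripper_force: 0.0
```

Call:
servo_tool(
  series=[
    [[0,0,0,0,0,0,0.3],[0,0,0,0,0,0,0.5],[0,0,0,0,0,0,0.7],[0,0,0,0,0,0,1],[0,0,0,0,0,0,1],[0,0,0,0,0,0,1],[0,0,0,0,0,0,1],[0,0,0,0,0,0,1],[0,0,0,0,0,0,1],[0,0,0,0,0,0,1]],
  ],
)

```text
time: 9.52
tcp_pos: [0.3877, -0.3417, 0.0597]
ee_rot: [3.141, 0.001, 1.57]
force: [-2.4, 0.2, 5.6]
opening: 0.0405
gripper_force: 39.3
```

Call:
servo_tool(
  series=[
    [[0,0,-0.06,0,0,0,1],[0,0,-0.12,0,0,0,1],[0,0,-0.15,0,0,0,1],[0,0,-0.15,0,0,0,1],[0.1,0.04,-0.12,0,0,0,1],[0.16,0.06,0,0,0,0,1],[0.18,0.06,0,0,0,0,1],[0.18,0.06,0,0,0,0,1],[0.18,0.06,0,0,0,0,1],[0.18,0.06,0,0,0,0,1]],
  ],
)

```text
time: 10.35
tcp_pos: [0.4558, -0.1435, 0.1789]
ee_rot: [3.141, -0.0, 1.57]
force: [1.2, -0.1, -0.8]
opening: 0.0404
gripper_force: 40.2
```

Call:
servo_tool(
  series=[
    [[0.18,0.07,0,0,0,0,1],[0.18,0.07,0,0,0,0,1],[0.18,0.07,0,0,0,0,1],[0.14,0.04,0,0,0,0,1],[0.09,0.03,0,0,0,0,1],[0,0,0,0,0,0,1],[0,0,0,0,0,0,1]],
  ],
)

```text
time: 10.93
tcp_pos: [0.5116, 0.0097, 0.1786]
ee_rot: [-3.141, 0.0, 1.573]
force: [0.4, -0.9, -1.5]
opening: 0.0401
gripper_force: 40.1
```

```bash
python3 -c "
from h import *
s=arm.state();print(s['tcp_pos'],s['ee_rot'],s['opening'])
snap('wrist','w4')"
```

```text
[0.51160567 0.00970137 0.1785716 ] [-3.14080202e+00  4.64688321e-05  1.57315024e+00] 0.040068188260751834
```

View pics/w4.png

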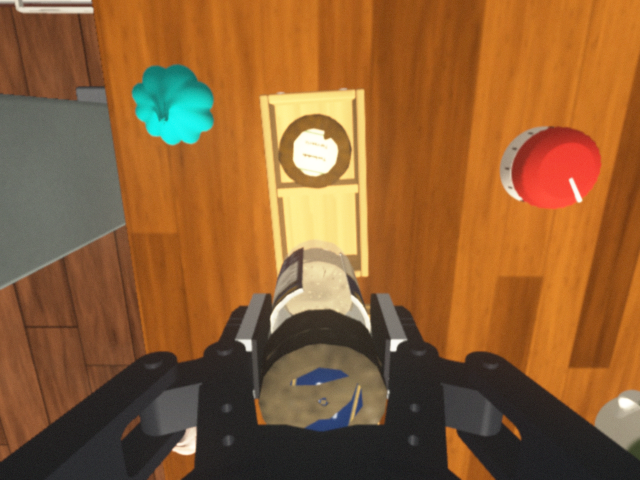

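The first jar stands in the far bay (315,151). The divider is at row 188, and the near end's right corner is at (367,276).

```bash
python3 -c "
from h import *
for n,u,v,z in [('end0',263,97,.045),('end1',364,91,.045),('divm',318,188,.045),('near',367,276,.045),('sL',271,188,.045),('sR',367,188,.045),('jar',315,151,.111)]: print(n,ray('wrist',u,v,z))"
```

```text
end0 [0.4723 0.1015 0.045 ]
end1 [0.5407 0.1054 0.045 ]
divm [0.5096 0.0395 0.045 ]
near [ 0.5478 -0.0293  0.045 ]
sL [0.4755 0.0395 0.045 ]
sR [0.5452 0.0396 0.045 ]
jar [0.5085 0.0704 0.111 ]
```

Call:
servo_tool(
  series=[
    [[-0.015,0.002,0.04,0,0,0,1],[0,0,0.08,0,0,0,1],[0,0,0.08,0,0,0,1],[0,0,0.08,0,0,0,1],[0,0,0.08,0,0,0,1],[0,0,0.07,0,0,0,1],[0,0,0.06,0,0,0,1],[0,0,0.04,0,0,0,1],[0,0,0.03,0,0,0,1],[0,0,0,0,0,0,1]],
  ],
)

```text
time: 11.82
tcp_pos: [0.5109, 0.005, 0.0659]
ee_rot: [-3.139, -0.0, 1.569]
force: [0.3, -0.2, -1.1]
opening: 0.0401
gripper_force: 40.1
```

Call:
servo_tool(
  series=[
    [[0,0,0.003,0,0,0,1],[0,0,0,0,0,0,0.4],[0,0,0,0,0,0,0.2],[0,0,0,0,0,0,0],[0,0,0,0,0,0,0],[0,0,0,0,0,0,0],[0,0,-0.08,0,0,0,0],[0,0,-0.15,0,0,0,0],[0,0,-0.15,0,0,0,0],[0,0,-0.15,0,0,0,0]],
  ],
)

```text
time: 12.65
tcp_pos: [0.5118, 0.0059, 0.1734]
ee_rot: [-3.141, -0.0, 1.571]
force: [0.9, 0.7, -0.2]
opening: 0.0856
gripper_force: 0.0
```

Call:
servo_tool(
  series=[
    [[0,0,-0.15,0,0,0,0],[0.1,-0.06,-0.1,0,0,0,0],[0.14,-0.09,0,0,0,0,0],[0.15,-0.1,0,0,0,0,0],[0.15,-0.1,0,0,0,0,0],[0.15,-0.1,0,0,0,0,0],[0.15,-0.1,0,0,0,0,0],[0.14,-0.09,0,0,0,0,0],[0.01,0,0,0,0,0,0],[0,0,0,0,0,0,0]],
  ],
)

```text
time: 13.48
tcp_pos: [0.3833, 0.2052, 0.2227]
ee_rot: [3.141, -0.0, 1.575]
force: [1.4, -1.1, 0.1]
opening: 0.0854
gripper_force: 0.0
```

Call:
servo_tool(
  series=[
    [[0,0,0,0,0,-0.0189,0],[0,0,0,0,0,-0.0189,0],[0,0,0,0,0,-0.0189,0],[0,0,0,0,0,-0.0189,0],[0,0,0,0,0,-0.0189,0],[0,0,0,0,0,-0.0189,0],[0,0,0,0,0,-0.0189,0],[0,0,0,0,0,-0.0189,0],[0,0,0,0,0,-0.0189,0],[0,0,0,0,0,-0.0189,0]],
  ],
)

```text
time: 14.32
tcp_pos: [0.3853, 0.2025, 0.2224]
ee_rot: [-3.141, 0.001, 2.762]
force: [-0.6, -0.5, 0.5]
opening: 0.0857
gripper_force: 0.0
```

```bash
python3 -c "
from h import *
s=arm.state();print(s['tcp_pos'],s['ee_rot'],s['opening'])
snap('wrist','w5')"
```

```text
[0.38534327 0.20254146 0.22237541] [-3.14126517e+00  6.05695053e-04  2.76233997e+00] 0.08569034974687392
```

View pics/w5.png

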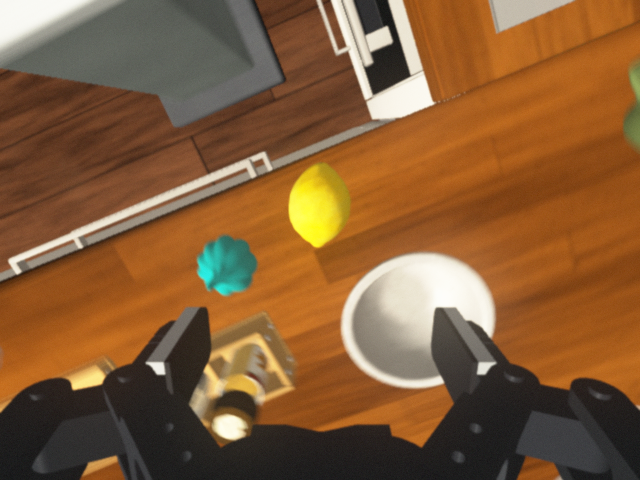

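The lemon is centred at (319,206), with its long axis vertical in the image and so across the closing line; the second jar is in the rack at lower left.

```bash
python3 -c "
from h import *
print(ray('wrist',319,206,.028),ray('wrist',418,320,.058))"
```

```text
[0.3819 0.2035 0.028 ] [0.5058 0.2509 0.058 ]
```

Call:
servo_tool(
  series=[
    [[0.01,0,0.1,0,0,0,0],[0,0,0.17,0,0,0,0],[0,0,0.17,0,0,0,0],[0,0,0.17,0,0,0,0],[0,0,0.16,0,0,0,0],[0,0,0.13,0,0,0,0],[0,0,0.1,0,0,0,0],[0,0,0.05,0,0,0,0],[0,0,0.02,0,0,0,0],[0,0,0,0,0,0,0]],
  ],
  force=30,
)

```text
time: 15.2
tcp_pos: [0.3825, 0.2037, 0.0075]
ee_rot: [-3.14, -0.001, 2.755]
force: [-0.1, 0.2, -0.4]
opening: 0.0854
gripper_force: 0.0
```

Call:
servo_tool(
  series=[
    [[0,0,0,0,0,0,0.2],[0,0,0,0,0,0,0.3],[0,0,0,0,0,0,0.4],[0,0,0,0,0,0,0.6],[0,0,0,0,0,0,1],[0,0,0,0,0,0,1],[0,0,0,0,0,0,1],[0,0,0,0,0,0,1],[0,0,0,0,0,0,1],[0,0,0,0,0,0,1]],
  ],
)

```text
time: 16.03
tcp_pos: [0.3833, 0.2045, 0.0098]
ee_rot: [3.141, 0.002, 2.758]
force: [-0.2, -2.4, 6.2]
opening: 0.053
gripper_force: 30.2
```

Call:
servo_tool(
  series=[
    [[0,0,-0.06,0,0,0,1],[0,0,-0.14,0,0,0,1],[0,0,-0.18,0,0,0,1],[0,0,-0.18,0,0,-0.0122,1],[0,0,-0.18,0,0,-0.0122,1],[0,0,-0.14,0,0,-0.0122,1],[0,0,-0.07,0,0,-0.0122,1],[0,0,0,0,0,-0.0122,1],[-0.04,-0.1,0,0,0,0,1],[-0.06,-0.16,0,0,0,0,1]],
  ],
)

```text
time: 16.87
tcp_pos: [0.4019, 0.1539, 0.1997]
ee_rot: [3.14, 0.002, -3.138]
force: [0.7, 0.5, -1.0]
opening: 0.053
gripper_force: 32.1
```

Call:
servo_tool(
  series=[
    [[-0.07,-0.18,0,0,0,0,1],[-0.07,-0.18,0,0,0,0,1],[-0.07,-0.18,0,0,0,0,1],[-0.07,-0.18,0,0,0,0,1],[-0.07,-0.18,0,0,0,0,1],[-0.07,-0.18,0,0,0,0,1],[-0.07,-0.17,0,0,0,0,1],[-0.06,-0.13,0,0,0,0,1],[0,-0.07,0,0,0,0,1],[0,0,0,0,0,0,1]],
  ],
)

```text
time: 17.7
tcp_pos: [0.5125, -0.1405, 0.1986]
ee_rot: [-3.14, 0.0, 3.138]
force: [-1.1, 0.5, -1.2]
opening: 0.0525
gripper_force: 32.1
```

```bash
python3 -c "
from h import *
s=arm.state();print(s['tcp_pos'],s['ee_rot'],s['opening'])
snap('wrist','w6')"
```

```text
[ 0.51245559 -0.1404735   0.19859161] [-3.14029839e+00  3.74820961e-04  3.13821809e+00] 0.05246302464779168
```

View pics/w6.png

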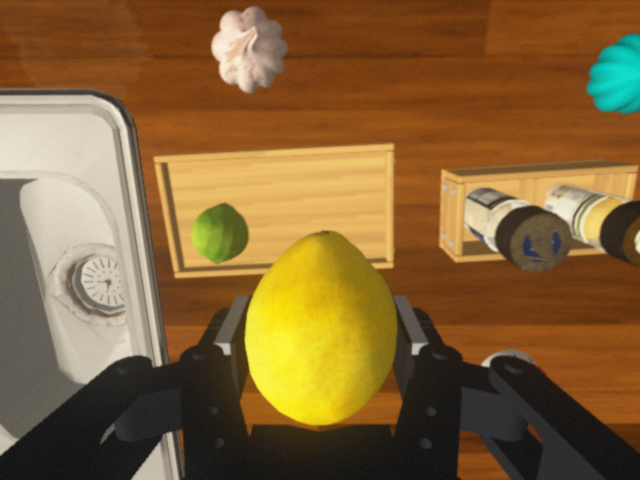

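Lemon held square. The tray's corners are at (155,158), (393,146), (393,268) and (176,277), the lime at (220,233), the garlic at (249,48), and both jars stand in the rack.

```bash
python3 -c "
from h import *
for n,u,v,z in [('a',155,158,.02),('b',393,146,.02),('c',393,268,.02),('d',176,277,.02),('lime',220,233,.03),('limeR',249,233,.03),('garlic',249,48,.024)]: print(n,ray('wrist',u,v,z))"
```

```text
a [ 0.4645 -0.2738  0.02  ]
b [ 0.4553 -0.0779  0.02  ]
c [ 0.5622 -0.0721  0.02  ]
d [ 0.5706 -0.2686  0.02  ]
lime [ 0.5262 -0.2226  0.03  ]
limeR [ 0.5262 -0.198   0.03  ]
garlic [ 0.3832 -0.1908  0.024 ]
```

Call:
servo_tool(
  series=[
    [[0.005,0.012,0.08,0,0,0,1],[0,0,0.14,0,0,0,1],[0,0,0.15,0,0,0,1],[0,0,0.15,0,0,0,1],[0,0,0.13,0,0,0,1],[0,0,0.1,0,0,0,1],[0,0,0.08,0,0,0,1],[0,0,0.05,0,0,0,1],[0,0,0.03,0,0,0,1],[0,0,0,0,0,0,1]],
  ],
)

```text
time: 18.58
tcp_pos: [0.5109, -0.1338, 0.0164]
ee_rot: [3.141, -0.001, -3.141]
force: [-0.1, -0.7, -1.1]
opening: 0.0524
gripper_force: 31.8
```

Call:
servo_tool(
  series=[
    [[0,0,0,0,0,0,0.35],[0,0,0,0,0,0,0.25],[0,0,0,0,0,0,0.22],[0,0,0,0,0,0,0.22],[0,0,0,0,0,0,0.22],[0,0,-0.04,0,0,0,0.22],[0,0,-0.1,0,0,0,0.22],[0,0,-0.15,0,0,0,0.15],[0,0,-0.18,0,0,0,0],[0,0,-0.18,0,0,0,0]],
  ],
)

```text
time: 19.42
tcp_pos: [0.5107, -0.1348, 0.1479]
ee_rot: [3.141, -0.001, 3.141]
force: [1.3, -0.5, 0.1]
opening: 0.0853
gripper_force: 0.0
```

Call:
servo_tool(
  series=[
    [[0,0,-0.18,0,0,0,0],[0.07,-0.03,-0.12,0,0,0,0],[0.1,-0.05,-0.06,0,0,0,0],[0.12,-0.06,0,0,0,0,0],[0.12,-0.06,0,0,0,0,0],[0.12,-0.06,0,0,0,0,0],[0.09,-0.04,0,0,0,0,0],[0,0,0,0,0,0,0],[0,0,0,0,0,0,0]],
  ],
)

```text
time: 20.17
tcp_pos: [0.3868, -0.1954, 0.2192]
ee_rot: [-3.141, 0.001, 3.139]
force: [0.6, -0.7, 0.5]
opening: 0.0855
gripper_force: 0.0
```

```bash
python3 -c "
from h import *
s=arm.state();print(s['tcp_pos'],s['ee_rot'],s['opening'])
snap('wrist','w7')"
```

```text
[ 0.38684394 -0.19544161  0.21915483] [-3.14091775e+00  1.14411748e-03  3.13900117e+00] 0.08545649719630036
```

View pics/w7.png

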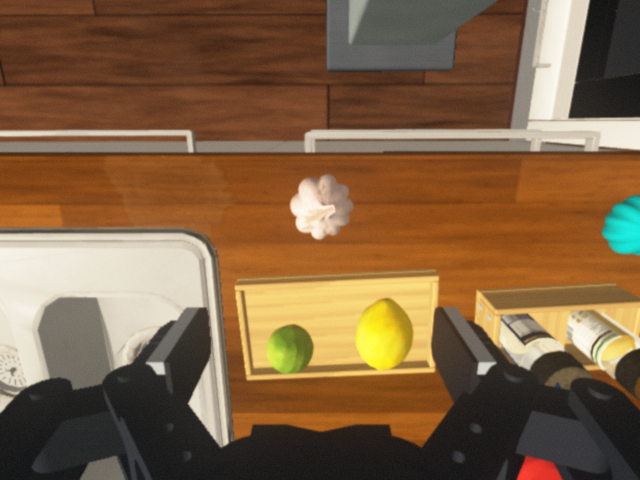

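The lemon (384,334) lies in the tray beside the lime (290,348). The garlic is centred at (322,207).

```bash
python3 -c "
from h import *
print(ray('wrist',322,207,.024),ray('wrist',384,334,.034))"
```

```text
[ 0.3857 -0.193   0.024 ] [ 0.5097 -0.1326  0.034 ]
```

Call:
servo_tool(
  series=[
    [[0,0.003,0.1,0,0,0,0],[0,0,0.17,0,0,0,0],[0,0,0.17,0,0,0,0],[0,0,0.17,0,0,0,0],[0,0,0.16,0,0,0,0],[0,0,0.13,0,0,0,0],[0,0,0.1,0,0,0,0],[0,0,0.05,0,0,0,0],[0,0,0.02,0,0,0,0],[0,0,0,0,0,0,0]],
  ],
  force=25,
)

```text
time: 21.05
tcp_pos: [0.3876, -0.1938, 0.0035]
ee_rot: [3.14, -0.001, -3.141]
force: [0.2, 0.5, -0.2]
opening: 0.0855
gripper_force: 0.0
```

Call:
servo_tool(
  series=[
    [[0,0,0,0,0,0,0.2],[0,0,0,0,0,0,0.3],[0,0,0,0,0,0,0.4],[0,0,0,0,0,0,0.6],[0,0,0,0,0,0,1],[0,0,0,0,0,0,1],[0,0,0,0,0,0,1],[0,0,0,0,0,0,1],[0,0,0,0,0,0,1],[0,0,0,0,0,0,1]],
  ],
)

```text
time: 21.88
tcp_pos: [0.3882, -0.1951, 0.0058]
ee_rot: [-3.14, 0.002, 3.141]
force: [-0.2, 1.1, 4.7]
opening: 0.0547
gripper_force: 25.3
```

Call:
servo_tool(
  series=[
    [[0,0,-0.06,0,0,0,1],[0,0,-0.14,0,0,0,1],[0,0,-0.18,0,0,0,1],[0,0,-0.18,0,0,0,1],[0,0,-0.18,0,0,0,1],[0,0.05,-0.16,0,0,0,1],[-0.02,0.12,-0.1,0,0,0,1],[-0.05,0.18,0,0,0,0,1],[-0.05,0.18,0,0,0,0,1],[-0.05,0.18,0,0,0,0,1]],
  ],
)

```text
time: 22.72
tcp_pos: [0.4218, -0.0514, 0.2061]
ee_rot: [-3.14, 0.003, 3.14]
force: [0.4, -0.0, -1.3]
opening: 0.0548
gripper_force: 26.7
```

Call:
servo_tool(
  series=[
    [[-0.05,0.18,0,0,0,0,1],[-0.05,0.18,0,0,0,0,1],[-0.05,0.18,0,0,0,0,1],[-0.05,0.18,0,0,0,0,1],[-0.05,0.18,0,0,0,0,1],[-0.05,0.18,0,0,0,0,1],[-0.05,0.18,0,0,0,0,1],[-0.05,0.16,0,0,0,0,1],[-0.045,0.09,0,0,0,0,1],[0,0,0,0,0,0,1]],
  ],
)

```text
time: 23.55
tcp_pos: [0.5114, 0.2533, 0.2051]
ee_rot: [3.14, 0.002, -3.138]
force: [0.3, -0.1, -0.3]
opening: 0.055
gripper_force: 26.7
```

```bash
python3 -c "
from h import *
s=arm.state();print(s['tcp_pos'],s['ee_rot'],s['opening'])
snap('wrist','w8')"
```

```text
[0.51142291 0.25331641 0.20507031] [ 3.13954396e+00  2.42360071e-03 -3.13843534e+00] 0.05500293102403063
```

View pics/w8.png

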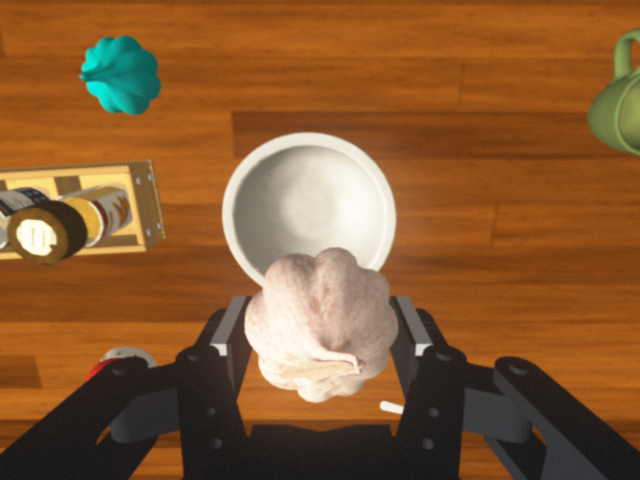

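The garlic is held, and the bowl rim is centred at about (309,217).

```bash
python3 -c "
from h import *
print(ray('wrist',309,217,.058),ray('wrist',308,132,.058),ray('wrist',222,217,.058),ray('wrist',396,217,.058))"
```

```text
[0.5061 0.2434 0.058 ] [0.4424 0.2431 0.058 ] [0.5064 0.1757 0.058 ] [0.5059 0.3112 0.058 ]
```

Call:
servo_tool(
  series=[
    [[0,-0.045,0.08,0,0,0,1],[0,0,0.14,0,0,0,1],[0,0,0.15,0,0,0,1],[0,0,0.15,0,0,0,1],[0,0,0.13,0,0,0,1],[0,0,0.1,0,0,0,1],[0,0,0.07,0,0,0,1],[0,0,0.04,0,0,0,1],[0,0,0.02,0,0,0,1],[0,0,0,0,0,0,1]],
  ],
)

```text
time: 24.43
tcp_pos: [0.5102, 0.2398, 0.0284]
ee_rot: [-3.141, -0.001, 3.141]
force: [0.1, 0.1, -0.4]
opening: 0.0548
gripper_force: 26.7
```

Call:
servo_tool(
  series=[
    [[0,0,0,0,0,0,0.35],[0,0,0,0,0,0,0.28],[0,0,0,0,0,0,0.25],[0,0,0,0,0,0,0.25],[0,0,0,0,0,0,0.25],[0,0,-0.05,0,0,0,0.25],[0,0,-0.12,0,0,0,0.22],[0,0,-0.18,0,0,0,0.2],[0,0,-0.18,0,0,0,0],[0,0,-0.18,0,0,0,0]],
  ],
)

```text
time: 25.27
tcp_pos: [0.51, 0.2405, 0.1726]
ee_rot: [-3.142, -0.0, 3.141]
force: [1.7, -0.4, -0.6]
opening: 0.0854
gripper_force: 0.0
```

Call:
servo_tool(
  series=[
    [[0.05,0,-0.15,0,0,0,0],[0.12,0,-0.08,0,0,0,0],[0.15,0,0,0,0,0,0],[0.15,0,0,0,0,0,0],[0.15,0,0,0,0,0,0],[0.1,0,0,0,0,0,0],[0,0,0,0,0,0,0],[0,0,0,0,0,0,0]],
  ],
)

```text
time: 25.93
tcp_pos: [0.3658, 0.2407, 0.2175]
ee_rot: [3.141, 0.002, -3.141]
force: [0.2, 0.7, 0.6]
opening: 0.0856
gripper_force: 0.0
```

```bash
python3 -c "
from h import *
s=arm.state();print(s['tcp_pos'],s['time'],s['force'])
b=snap('side','s9')
cv2.imwrite('pics/s9c.png',cv2.resize(b[170:390,180:470,::-1],None,fx=2.6,fy=2.6,interpolation=2))"
```

```text
[0.36577759 0.24074531 0.21749751] 25.9333 [0.16654583 0.67262339 0.63801639]
```

View pics/s9c.png

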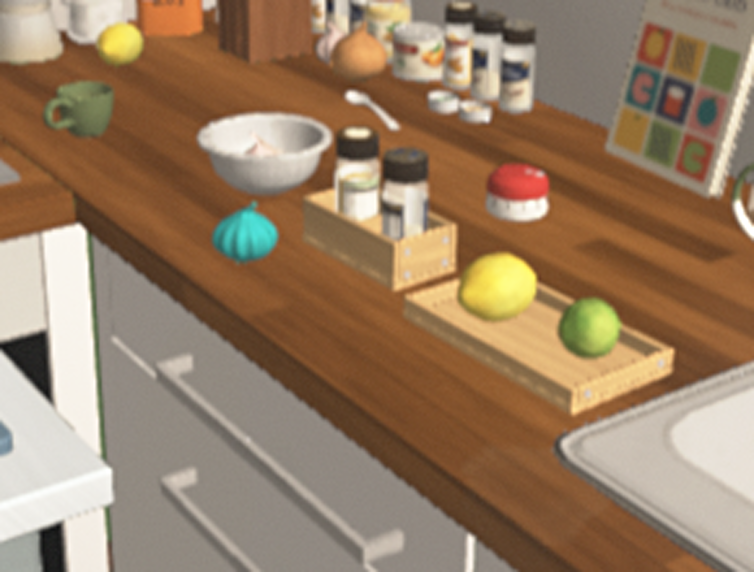

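Both jars stand upright in the rack, at (358,175) and (405,195) in this crop. The lemon (497,286) and lime (590,327) lie in the tray, and the garlic is in the bowl (260,145). The cup, timer and decoy haven't moved.

```bash
python3 -c "
from h import *
print(arm.hand_in())"
```

```text
the job is handed in; nothing more can be done
None
```

The job is handed in after about 26 s of robot time: both jars stand upright in the rack, the lemon lies beside the lime in the tray, and the garlic is in the bowl; the cup and timer were left where they were.

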